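# Clamp a terminal rail in the screw clamp

### The arm

A 7-joint arm with a two-finger parallel gripper is mounted at the origin on the work surface. World frame = base frame: x ahead of the robot, y to its left, z up, the work surface at z = 0. Lengths are in m, angles in rad, forces in N, time in s.
With the tool pointing down it reaches from about 0.425 to 0.925 m from the base axis. Payload 6.8 kg.
Tool frame: the origin (TCP) lies at the centre of the arm's flange, where the gripper is bolted on; the fingertips stand 173 mm ahead of it and the grasp point (between the pads) lies 155 mm ahead of it (r.hold_point_z is the distance from the TCP to the grasp point, in m); z points along the fingers, x is the direction in which the jaws open and shut, and the axes are right-handed (so a half turn about z gives the same grasp; the last joint's range is limited). The gripper opens to 85 mm and grips with 20 to 120 N. Pads are 22 mm wide; open, the fingers measure 114 mm over their backs; the gripper's body (76 mm by 85 mm) begins 54 mm behind the grasp point. The pads swing forward as they close: fully open they stand 13 mm farther back than shut.
Start: joints at [-1.403, 0.477, 0.022, 1.555, -0.011, 1.109, -0.083], TCP at [0.184, 0.65, 0.405] pointing down, gripper open.
Joint ranges: [-2.96, 2.96], [-0.34, 2.1], [-1.41, 1.46], [0.24, 2.44], [-1.37, 4.51], [0.17, 1.92], [-2.96, 2.96]. Speed limits (rad/s): [2.39, 2.39, 3.14, 3.14, 3.14, 3.14, 3.14].

### API

Orientations are given as a rotation vector (axis times angle).
In Python, from bench import r gives the robot as it stands.
- The arm moves only by the tool apply_moves, never from a script. Its arguments are lists of equal length, an entry for each row: "dp": the shift along the tool's x, y, z scaled (see below), a list of three; "twist": the turn, a rotation vector about the tool's x, y, z scaled (see below), a list of three; "jaw": the closure in counts, from 0 (fully open) to 255 (shut). In form: {"dp": [[x, y, z], ...], "twist": [[rx, ry, rz], ...], "jaw": [jaw, ...]}. A call has 1 to 20 rows; each row shifts and turns the pose as measured when the row begins, along the tool's axes as they then stand; what a row does not reach is not made up. The controller multiplies each number of a shift by 12 cm and each number of a turn by 120 degrees. A row lasts 1/10 s, in which the tool goes at most 50 mm and 8.59 degrees, less where a joint would pass 70% of its speed; a pose out of reach is approached as far as the arm can. A call with a number of a shift or a turn outside -1 to 1 is refused whole. A call with a gripper value outside its range is refused whole. The fingers move at their own pace and stop on an object; "grip_force" is the grip in N (left out, the last holds). Time passes only in rows, so rows that do not move let the fingers close. It gives the time, the measured TCP pose, the force and the opening at its end, in the units of the state.
- r.get_obs(): the state, without advancing time (a new reading comes with each control period).
- r.grab_frame(name): name is "scene" or "top" or "wrist"; returns a dict with "color" (400x640x3 uint8, red, green, blue), "z_map" (400x640 float32, m along the optical axis (not along the pixel's ray), 0 where there is no reading), "intrinsics" (3x3 intrinsics, pixels), "R" (3x3) and "t" (3): a world point X has camera coordinates R X + t; the wrist camera has in their place "hand_eye" (4x4, takes a point from camera to tool coordinates, whose origin is the TCP and whose axes are the tool frame's). Camera axes: x right, y down, z forward; pixel columns grow to the right and rows downward; lengths in m; the calibration is good to about 2 mm. The wrist camera is an equidistant fisheye: a pixel r from the principal point sees the ray r / f radians off the axis. A picture is of the moment at which its call begins: read the wrist's pose just before it.
- r.hand_in(): hands the job in, once; it reports no verdict.
The state is a dict: "clock": time; "joints": joint angles; "qvel": joint speeds; "tau": joint torques, N m; "tcp_pos": TCP position; "orientation": TCP orientation; "contact_force": force on the tool from outside, world axes, zero at the start; "moment": the same for the moment, N m; "grip_width": finger opening in m.
Only numpy, scipy, OpenCV 4.12 (cv2) and the standard library are available. Lean on these libraries where they do the work, as an engineer would, in place of code of your own. Each camera call takes 0.05 s, during which the arm holds its last target.

### The job

Slide the terminal rail along its guides in the green screw clamp, gently, until its tip is fully home against the steel stop, then screw the T-handle down clockwise, half turn after half turn, taking the bar by its ends in turn, until the rubber-tipped foot of the screw holds the rail snugly: the handle should have become clearly stiff to turn, and no tighter. Keep off the fragile amber cap in the middle of the handle, leave the other things on the bench alone, and let go when you are done.

Things in the scene. Friction and masses are not known exactly. Their poses are not given: they have to be found in the camera images.
- fixture: Green screw clamp fixed to the bench. Origin on the bench under the screw's vertical axis; x is the way the rail slides in, z up. Base plate 12 thick, x=-215 to 95, 110 wide. Two guide strips 8 high, 39 apart, x=-90 to 45, guide the rail along y=0. Column 60 wide, x=50 to 95, and over it an arm 44 wide, x=-25 to 95, its top 120 above the bench (screw collar 122), below the T-handle (mm).
- stop_face (a point): Middle of the face of the steel stop plate that the rail tip must touch: 45 mm beyond the screw axis (along the fixture's x), 17 mm above the bench. The plate is 50 wide, its top 34 mm above the bench, in front of the column. Axes as fixture.
- rail: Loose aluminium terminal rail, 220 long (its x), 35 wide, 10 thick, 0.6 kg, lying on the clamp's base plate between the guide strips, pulled back from the stop by 30 to 60 mm. Origin at the centre of its underside; x points to its bare tip (at x=110), which goes to the stop. Near its other end it carries a grey row of terminals.
- rail_tip (a point): Middle of the rail's bare end face, 110 mm ahead of its origin and 5 mm up. Axes as the rail.
- terminals (a point): Centre of the grey terminal row on the rail, 50 long (along the rail) x 44 wide x 38 high, standing on the rail; it starts 41 mm above the bench, and a raised middle ridge 5 mm high tops it. Free on both sides: the place to grasp or push the rail. Axes as the rail.
- red_end (a point): Grasp point on the T-handle's bar, 50 mm from the screw axis towards the red tip, at mid-bar. The T-handle is a level steel bar 12 mm thick (14 mm over the last 12 mm), 136 long, with a 28 mm hub. x points outwards along the bar to the red tip, z up. The bar is 150 to 180 mm above the bench. Clockwise from above it goes down 14 mm a turn (2.2 mm a radian) and stays where left.
- black_end (a point): The same grasp point at the bar's other end, 50 mm from the screw axis towards the black tip; its x axis too points to the red tip. Turning free takes 0.15 N m (3 N here). Snug is 0.4 to 0.65 N m (8 to 13 N here), felt only while it turns; beyond 0.8 N m the rail is crushed. Snug comes 0.4 to 1 rad after first touch, which follows 0.6 to 1.1 turns of free run.
- screwdriver: Bystander: orange screwdriver lying on the bench.
- pliers: Bystander: orange-handled pliers, about 150 mm long, lying on the bench.
- multimeter: Bystander: orange test meter, 150 x 80 x 43 mm.
- contactor: Bystander: grey contactor block, 80 x 50 x 80 mm.
- spare_terminals: Bystander: spare grey and blue terminal row, 50 x 44 x 46 mm, not on a rail.
- handle: The T-handle with its screw and, at the lower end over the rail, the brass foot with a rubber tip, 16 mm across; all turn and sink together. The foot starts 9 to 15 mm above the rail. Origin on the screw axis, near the bench. A fragile amber cap, 30 mm across, sits on the hub, its top 22 mm above mid-bar: do not touch it.

How it is judged:
By the outcome, as a careful person would: the job done as asked, in the order asked, and still so for the second after the job is handed in, with the robot touching nothing.
It also fails if it takes over 72 s, if anything falls off the work surface, if the arm or the gripper's body presses on something with over 40 N, if the wrist force passes 120 N, or if a joint passes its speed limit or range.

## Working session

There is one attempt and no reset: what is moved stays moved. The work goes in short steps, Python scripts to look and compute and a tool call to move; the robot and the scene stay as the last step left them, time stands still between calls to the robot, and variables do not carry over. Pictures are saved under pics/ and viewed, and the job is handed in when it is done.

Besides the shell and the picture viewer there is one more tool, called after "Emit:" as a command line: name --argument value ..., lists and objects as JSON in quotes. apply_moves: Moves the arm, as the interface text tells. Shifts and turns lie within -1 to 1; 1 stands for 12 cm of shift or 120 degrees of turn. Its arguments: {"type":"object","properties":{"dp":{"type":"array"},"twist":{"type":"array"},"jaw":{"type":"array"},"grip_force":{"type":"number"}},"required":["dp","twist","jaw"]}

```bash
ls; mkdir -p pics; python3 - <<'E'
from bench import r
import cv2,numpy as np
print(r.get_obs(), r.hold_point_z)
for n in ["scene","top"]:
    f=r.grab_frame(n)
    cv2.imwrite(f"pics/{n}0.png",f["color"][:,:,::-1])
    np.savez(f"pics/{n}0.npz",**f)
    print(n,f["intrinsics"],f["R"],f["t"])
E
```

```text
pics
{'clock': 0.0, 'joints': array([-1.40309995,  0.47782263,  0.02233582,  1.55640073, -0.01147561,
        1.10928032, -0.08310553]), 'qvel': array([-4.36677445e-04, -1.01681714e-05,  7.88661531e-04, -9.87751284e-05,
        1.48496345e-03,  3.90398965e-04, -4.90082704e-04]), 'tau': array([-6.23711712e-04, -5.96461451e+01,  1.60791703e+00, -2.81207693e+01,
        1.25252220e-02,  9.39740217e-03, -1.02915888e-05]), 'tcp_pos': array([0.18373341, 0.64925088, 0.40373166]), 'orientation': array([ 2.50473488e+00,  1.89430940e+00, -2.08011007e-03]), 'contact_force': array([-0.24481132,  0.32466142, -0.4530792 ]), 'moment': array([-0.01632013, -0.01127356,  0.02797575]), 'grip_width': 0.08523372883749779} 0.1547
scene [[409.10325805   0.         321.26310254]
 [  0.         409.10325805 208.80823199]
 [  0.           0.           1.        ]] [[ 0.55512765  0.83168529 -0.01152674]
 [ 0.43981823 -0.30527278 -0.84461142]
 [-0.7059697   0.46379749 -0.53525571]] [-0.30928581 -0.15047416  1.61866561]
top [[467.08951984   0.         318.95953632]
 [  0.         467.08951984 201.02092321]
 [  0.           0.           1.        ]] [[ 1.49126217e-02 -9.99888785e-01  1.75485118e-04]
 [-9.89492470e-01 -1.47828104e-02 -1.43826705e-01]
 [ 1.43813303e-01  1.97119204e-03 -9.89602874e-01]] [0.00296781 0.57854761 1.47607686]
```

View pics/scene0.png

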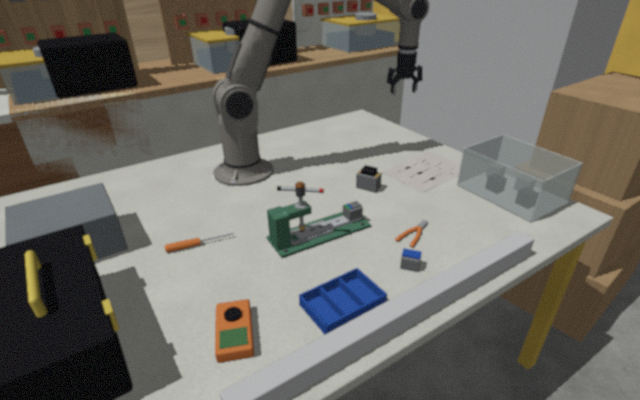

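View pics/top0.png

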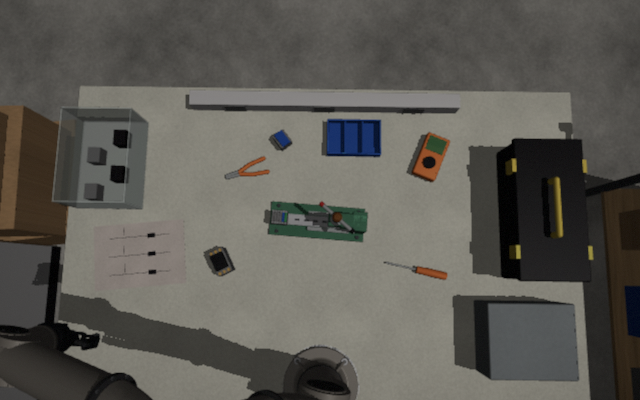

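The top view shows the clamp at about (318,220), its column to the right (~355,220) and terminals to the left (~280,217), so the rail slides towards world -y. The handle's red tip is at about (322,204) and its black tip at about (352,232). In the scene view the handle is at about (300,189). I'll zoom in next.

```bash
cat > h.py <<'E'
import numpy as np,cv2
from scipy.spatial.transform import Rotation as Ro
def ray(f,u,v):
    K=f["intrinsics"];d=np.linalg.inv(K)@np.array([u,v,1.]);R=f["R"];t=f["t"]
    return -R.T@t, R.T@d
def onz(f,u,v,z):
    o,d=ray(f,u,v);return o+d*(z-o[2])/d[2]
def cloud(f):
    Z=f["z_map"];v,u=np.indices(Z.shape);K=f["intrinsics"]
    P=np.stack([(u-K[0,2])/K[0,0]*Z,(v-K[1,2])/K[1,1]*Z,Z],-1)
    W=(P-f["t"])@f["R"]; W[Z==0]=np.nan
    return W
def proj(f,X):
    c=f["R"]@np.asarray(X)+f["t"];p=f["intrinsics"]@c;return p[:2]/p[2]
def load(n): return dict(np.load(n))
def two(fa,a,fb,b):
    o1,d1=ray(fa,*a);o2,d2=ray(fb,*b)
    A=np.stack([d1,-d2],1);s=np.linalg.lstsq(A,o2-o1,rcond=None)[0]
    p,q=o1+s[0]*d1,o2+s[1]*d2
    return (p+q)/2,np.linalg.norm(p-q)
E
python3 - <<'E'
from h import *
t=load("pics/top0.npz");s=load("pics/scene0.npz")
def crop(f,x0,y0,w,h,k,n):
    c=f["color"][y0:y0+h,x0:x0+w,::-1];c=cv2.resize(c,None,fx=k,fy=k,interpolation=cv2.INTER_CUBIC)
    cv2.imwrite(n,c)
crop(t,258,190,120,60,6.5,"pics/topc.png")
crop(s,255,170,125,90,6,"pics/scc.png")
for n,f in (("t",t),("s",s)):
    W=cloud(f);hsv=cv2.cvtColor(f["color"],cv2.COLOR_RGB2HSV)
    m=(hsv[...,0]>60)&(hsv[...,0]<90)&(hsv[...,1]>90)
    m[:,:255]=0;m[:,380:]=0
    m=m&(np.arange(400)[:,None]>170)&(np.arange(400)[:,None]<270)
    P=W[m];P=P[~np.isnan(P[:,0])]
    print(n,m.sum(),np.percentile(P,[1,50,99],axis=0).round(3).tolist())
    for lo,hi,nm in((0.11,0.13,"armtop"),(0.005,0.018,"plate")):
        q=P[(P[:,2]>lo)&(P[:,2]<hi)]
        if len(q)>10:
            rc=cv2.minAreaRect((q[:,:2]*1000).astype(np.float32));print(nm,len(q),rc,np.median(q[:,2]))
    red=((hsv[...,0]<6)|(hsv[...,0]>174))&(hsv[...,1]>130)&(hsv[...,2]>60)
    amb=(hsv[...,0]>=3)&(hsv[...,0]<20)&(hsv[...,1]>130)
    for nm,mm in(("red",red),("amb",amb)):
        mm=mm.copy();mm[:170]=0;mm[240:]=0;mm[:,:265]=0;mm[:,370:]=0
        nn,l,st,ce=cv2.connectedComponentsWithStats(mm.astype(np.uint8))
        for i in range(1,nn):
            if st[i,4]>3: print(nm,st[i].tolist(),ce[i].round(1),np.nanmedian(W[l==i],axis=0).round(3))
E
```

```text
t 1575 [[0.458, -0.131, 0.006], [0.499, 0.005, 0.014], [0.574, 0.167, 0.126]]
armtop 380 ((506.1458435058594, -75.59420776367188), (116.49070739746094, 59.56772232055664), 89.67509460449219) 0.12080817261281782
plate 1048 ((515.7718505859375, 19.447402954101562), (303.1519470214844, 105.61348724365234), 85.96582794189453) 0.012287909511042227
red [320, 202, 4, 5, 14] [321.4 203.8] [0.55  0.005 0.176]
amb [265, 170, 4, 4, 15] [266.4 171.4] [0.68 0.19 0.01]
amb [333, 212, 9, 10, 71] [336.7 216.6] [ 0.511 -0.042  0.192]
s 872 [[0.496, -0.137, 0.007], [0.539, -0.104, 0.044], [0.581, 0.144, 0.12]]
armtop 165 ((521.242919921875, -83.1471939086914), (107.10304260253906, 46.751407623291016), 85.06998443603516) 0.11765018495039024
plate 344 ((526.0338745117188, 14.011795043945312), (301.2207946777344, 101.48029327392578), 85.9321060180664) 0.010355766107157886
red [320, 190, 3, 2, 6] [321.  190.5] [0.559 0.    0.172]
amb [297, 183, 6, 5, 27] [299.6 185.2] [ 0.524 -0.047  0.188]
```

View pics/topc.png

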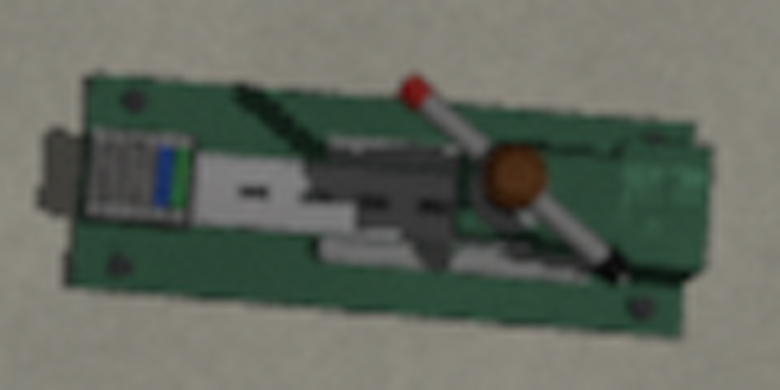

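View pics/scc.png

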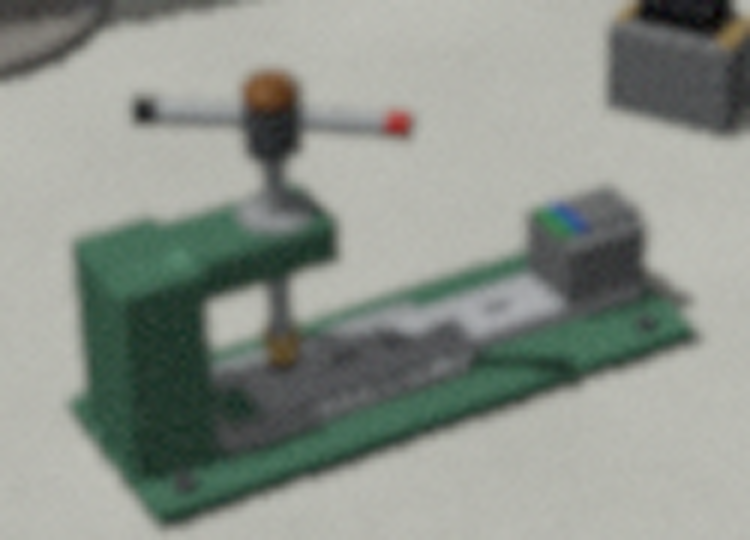

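The crops show the plate corners, the amber cap at about (515,175) in the top crop, the red tip at (414,92), the black tip at (612,268), and the terminals over x 85–190. I'll compute the geometry from these.

```bash
python3 - <<'E'
from h import *
t=load("pics/top0.npz");s=load("pics/scene0.npz")
T=lambda x,y:((x+.5)/6.5-.5+258,(y+.5)/6.5-.5+190)
S=lambda x,y:((x+.5)/6-.5+255,(y+.5)/6-.5+170)
C=[onz(t,*T(*p),0.012)[:2] for p in((90,75),(68,285),(680,335),(693,122))]
C=np.array(C);print("corners",C.round(4), [np.linalg.norm(C[i]-C[(i+1)%4]).round(4) for i in range(4)])
tail=(C[0]+C[1])/2;head=(C[2]+C[3])/2;d=(head-tail)/np.linalg.norm(head-tail);print("dir",d,np.degrees(np.arctan2(d[1],d[0])))
ax=C.mean(0)+.060*d;print("axis from plate",ax)
# scene front corners
for nm,p in(("near-col",(165,522)),("near-tail",(695,335)),("farcol",(75,405))):print(nm,onz(s,*S(*p),0.012 if nm!="farcol" else .012).round(4))
for nm,a,b in(("cap",(515,175),(271,92)),("red",(414,92),(399,124)),("black",(612,268),(147,109))):
    print(nm,*two(t,T(*a),s,S(*b)))
    print("   onz .172 ",onz(t,*T(*a),.172 if nm!="cap" else .188), onz(s,*S(*b),.172 if nm!="cap" else .188))
W=cloud(t)
n=np.array([-d[1],d[0]])
P=W[190:250,255:380].reshape(-1,3);P=P[~np.isnan(P[:,0])]
loc=np.c_[(P[:,:2]-ax)@d,(P[:,:2]-ax)@n,P[:,2]]
m=(loc[:,2]>.052)&(loc[:,2]<.09)&(loc[:,0]<-.07)
q=loc[m];print("term",m.sum(),np.percentile(q,[2,50,98],axis=0).round(4))
m=(loc[:,2]>.145)&(np.abs(loc[:,0])<.12);q=loc[m];print("handle",m.sum(),q[:, :].min(0),q.max(0), np.median(q,0))
m=(loc[:,2]>.017)&(loc[:,2]<.027)&(loc[:,0]<-.03)&(abs(loc[:,1])<.02);q=loc[m];print("rail",m.sum(),np.percentile(q,[2,50,98],axis=0).round(4))
# terminals top corners
for p in((88,133),(190,135),(187,224),(84,215)):
    w=onz(t,*T(*p),.079)[:2]-ax;print("termcorner",w@d,w@n)
E
```

```text
corners [[ 0.5801  0.1692]
 [ 0.4729  0.1771]
 [ 0.4523 -0.1318]
 [ 0.5605 -0.1383]] [np.float64(0.1075), np.float64(0.3096), np.float64(0.1084), np.float64(0.3081)]
dir [-0.0650051  -0.99788493] -93.72714580960121
axis from plate [ 0.51254228 -0.04081904]
near-col [ 0.5711 -0.1408  0.012 ]
near-tail [0.5929 0.1595 0.012 ]
farcol [ 0.465 -0.133  0.012]
cap [ 0.51325311 -0.0410584   0.18268407] 0.0013946822680344982
   onz .172  [ 0.51231456 -0.04147     0.188     ] [ 0.52190252 -0.04523208  0.188     ]
red [0.55212275 0.0046659  0.16888907] 0.0007073828789131495
   onz .172  [0.55150346 0.00437328 0.172     ] [0.55681495 0.00200381 0.172     ]
black [ 0.47307238 -0.08571414  0.16946438] 0.0018050650218656196
   onz .172  [ 0.47245169 -0.08634136  0.172     ] [ 0.47758333 -0.08696531  0.172     ]
term 218 [[-0.2041 -0.0236  0.0538]
 [-0.1805 -0.0035  0.0634]
 [-0.1564  0.019   0.0721]]
handle 232 [-0.05446242 -0.04624443  0.16768811] [0.0544939  0.04152189 0.20055772] [-0.00071618 -0.00340034  0.178606  ]
rail 381 [[-0.155  -0.0191  0.0176]
 [-0.0903 -0.0017  0.0225]
 [-0.0323  0.0187  0.0268]]
termcorner -0.20458920921249169 0.016175243339872747
termcorner -0.15506738177225704 0.01916184013391542
termcorner -0.1526189104930167 -0.02419330358750358
termcorner -0.20273592846071528 -0.023822982220215127
```

The measured values agree with the sizes given:
- **Screw axis:** about (0.513, -0.041), with fixture x heading -93.8°.
- **Bar:** mid height about 0.17, with the red end heading +49°.
- **Terminal centre:** at local x of about -0.181.

First I'll move behind the terminals with closed fingers.

Emit:
apply_moves --dp '[[-0.2,0.27,0],[-0.2,0.27,0],[-0.2,0.27,0],[-0.2,0.27,0],[-0.2,0.27,0],[-0.2,0.27,0],[-0.2,0.27,0],[-0.2,0.27,0],[-0.2,0.27,0],[-0.2,0.27,0],[-0.2,0.27,0],[-0.2,0.27,0],[-0.2,0.27,0],[-0.2,0.27,0],[0,0,0],[0,0,0]]' --twist '[[0,0,0],[0,0,0],[0,0,0],[0,0,0],[0,0,0],[0,0,0],[0,0,0],[0,0,0],[0,0,0],[0,0,0],[0,0,0],[0,0,0],[0,0,0],[0,0,0],[0,0,-0.05],[0,0,-0.05]]' --jaw '[255,255,255,255,255,255,255,255,255,255,255,255,255,255,255,255]' --grip_force 40

```text
clock: 1.7
tcp_pos: [0.5396, 0.1834, 0.3975]
orientation: [2.283, 2.155, -0.02]
contact_force: [0.2, 0.3, -0.3]
grip_width: -0.0002
```

```bash
cat >> h.py <<'E'
AX=np.array([0.513,-0.041]);D=np.array([np.cos(np.radians(-93.8)),np.sin(np.radians(-93.8))]);N=np.array([-D[1],D[0]])
def st(r):
    o=r.get_obs();R=Ro.from_rotvec(o["orientation"]);M=R.as_matrix()
    p=o["tcp_pos"];yaw=np.degrees(np.arctan2(M[1,0],M[0,0]))
    a=p[:2]-AX
    F=o["contact_force"];Mo=o["moment"]
    print("t %.2f p %s yaw %.2f tilt %s loc %s rad %.4f ang %.1f"%(o["clock"],p.round(4),yaw,M[:2,2].round(4),np.round([a@D,a@N],4),np.hypot(*a),np.degrees(np.arctan2(a[1],a[0]))))
    print("F",F.round(2),"Floc",np.round([F[:2]@D,F[:2]@N],2),"M",Mo.round(3),"Tz %.3f"%(Mo[2]+a[0]*F[1]-a[1]*F[0]),"w %.4f"%o["grip_width"],"q",o["joints"].round(2))
    return o,M,p,yaw
def togo(M,p,target):
    print("to go tool scaled",((M.T@(np.asarray(target)-p))/.12).round(4))
E
python3 - <<'E'
from h import *
from bench import r
o,M,p,yaw=st(r)
X=AX-.240*D
togo(M,p,[*X,.21])
t=load("pics/top0.npz")
T=lambda x,y:((x+.5)/6.5-.5+258,(y+.5)/6.5-.5+190)
for q,z in(((42,172),.022),((38,210),.022),((88,133),.06),((190,135),.06),((84,215),.06),((187,224),.06)):
    w=onz(t,*T(*q),z)[:2]-AX;print("tail/term",w@D,w@N)
E
```

```text
t 1.70 p [0.5396 0.1834 0.3975] yaw 86.68 tilt [-0.0078 -0.0099] loc [-0.2257  0.0117] rad 0.2260 ang 83.2
F [ 0.16  0.34 -0.27] Floc [-0.35  0.13] M [-0.026 -0.006 -0.006] Tz -0.032 w -0.0002 q [-0.6   0.32  0.2   1.83 -0.07  1.02  1.14]
to go tool scaled [ 0.136  -0.0852  1.5615]
tail/term -0.23241177304684763 0.0005021433216296217
tail/term -0.23253308016633786 -0.01880683331135257
tail/term -0.20690489625620206 0.01766750326900469
tail/term -0.15674466729342862 0.020756619163207705
tail/term -0.2049760611254424 -0.022847072014208814
tail/term -0.1542085987774644 -0.023157643511345874
```

Emit:
apply_moves --dp '[[0.136,-0.085,0.1],[0,0,0.36],[0,0,0.36],[0,0,0.36],[0,0,0.3],[0,0,0.05],[0,0,0]]' --twist '[[0,0,0],[-0.0035,0.005,0],[0,0,0],[0,0,0],[0,0,0],[0,0,0],[0,0,0]]' --jaw '[255,255,255,255,255,255,255]'

```text
clock: 2.4
tcp_pos: [0.5315, 0.199, 0.209]
orientation: [2.285, 2.155, 0.006]
contact_force: [0.2, -1.0, 0.2]
grip_width: 0.0005
```

```bash
python3 - <<'E'
from h import *
from bench import r
o,M,p,yaw=st(r)
togo(M,p,[*(AX-.225*D),.21])
togo(M,p,[*(AX-.225*D+.045*D),.21])
f=r.grab_frame("scene");cv2.imwrite("pics/s1.png",cv2.resize(f["color"][140:270,240:420,::-1],None,fx=4,fy=4,interpolation=cv2.INTER_CUBIC))
E
```

```text
t 2.40 p [0.5315 0.199  0.209 ] yaw 86.67 tilt [0.0032 0.0021] loc [-0.2407  0.0026] rad 0.2407 ang 85.6
F [ 0.23 -1.02  0.25] Floc [1.  0.3] M [ 0.018 -0.043 -0.033] Tz -0.107 w 0.0005 q [-0.58  0.56  0.15  1.97 -0.14  0.62  1.17]
to go tool scaled [-0.1308 -0.0225 -0.009 ]
to go tool scaled [-0.5058 -0.0256 -0.0098]
```

View pics/s1.png

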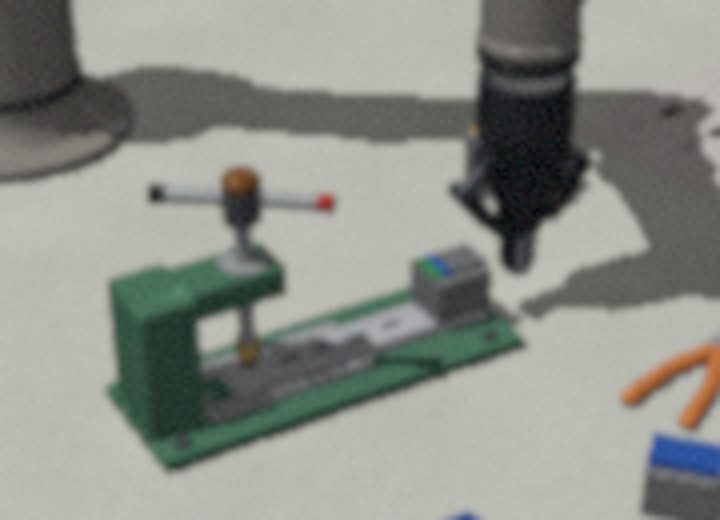

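The fingers stand just behind the terminal block (tips at ~(517,265), block at ~(450,285)). I'll push gently.

Emit:
apply_moves --dp '[[-0.04,-0.022,-0.009],[-0.04,0,0],[-0.04,0,0],[-0.04,0,0],[-0.03,0,0],[-0.03,0,0],[-0.03,0,0],[-0.03,0,0],[-0.03,0,0],[-0.03,0,0],[-0.03,0,0],[-0.03,0,0],[-0.03,0,0],[-0.03,0,0]]' --twist '[[0,0,0],[0,0,0],[0,0,0],[0,0,0],[0,0,0],[0,0,0],[0,0,0],[0,0,0],[0,0,0],[0,0,0],[0,0,0],[0,0,0],[0,0,0],[0,0,0]]' --jaw '[255,255,255,255,255,255,255,255,255,255,255,255,255,255]'

```text
clock: 3.85
tcp_pos: [0.5283, 0.1444, 0.2178]
orientation: [2.281, 2.158, 0.034]
contact_force: [0.4, 12.5, -1.8]
grip_width: -0.0002
```

```bash
python3 - <<'E'
from h import *
from bench import r
o,M,p,yaw=st(r)
t=r.grab_frame("top");np.savez("pics/top1.npz",**t)
cv2.imwrite("pics/t1.png",cv2.resize(t["color"][190:250,250:380,::-1],None,fx=6,fy=6,interpolation=cv2.INTER_CUBIC))
f=r.grab_frame("scene");cv2.imwrite("pics/s2.png",cv2.resize(f["color"][140:270,240:420,::-1],None,fx=4,fy=4,interpolation=cv2.INTER_CUBIC))
E
```

```text
t 3.85 p [0.5283 0.1444 0.2178] yaw 86.83 tilt [0.0169 0.0134] loc [-0.186  0.003] rad 0.1860 ang 85.3
F [ 0.44 12.47 -1.81] Floc [-12.47  -0.39] M [ 2.691 -0.039 -0.012] Tz 0.097 w -0.0002 q [-0.49  0.52  0.14  2.02 -0.14  0.59  1.26]
```

View pics/s2.png

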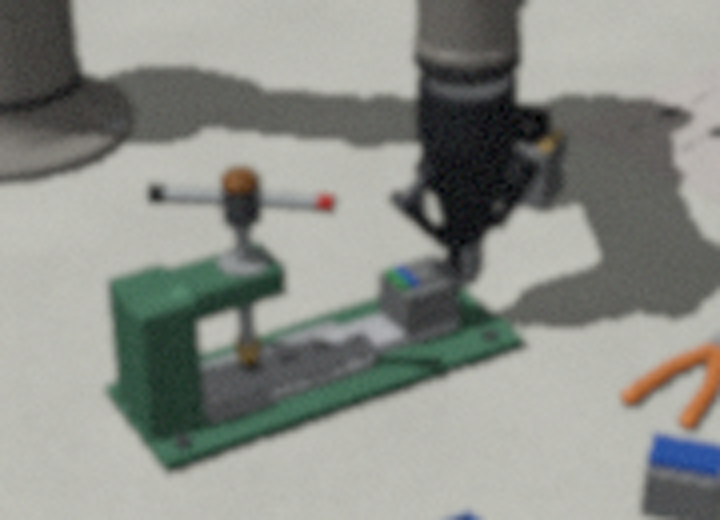

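```bash
python3 - <<'E'
from h import *
t=load("pics/top1.npz");W=cloud(t)
P=W[190:250,255:380].reshape(-1,3);P=P[~np.isnan(P[:,0])]
loc=np.c_[(P[:,:2]-AX)@D,(P[:,:2]-AX)@N,P[:,2]]
m=(loc[:,2]>.05)&(loc[:,2]<.075)&(loc[:,0]<-.07)&(abs(loc[:,1])<.03)
q=loc[m];print("term",m.sum(),np.percentile(q,[2,50,98],axis=0).round(4))
E
```

```text
term 63 [[-0.1486 -0.0239  0.0505]
 [-0.133  -0.0124  0.0622]
 [-0.126   0.0171  0.07  ]]
```

View pics/t1.png

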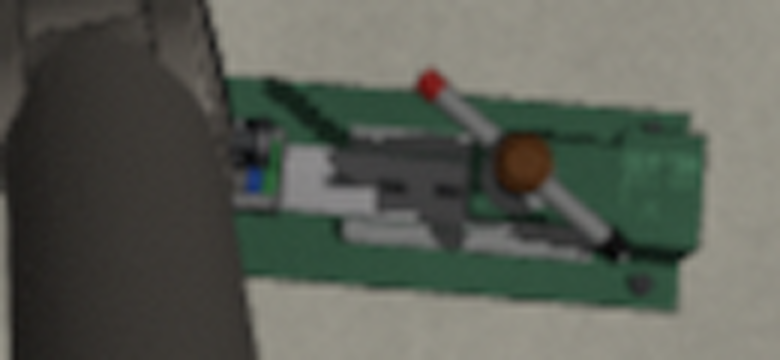

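The rail has moved about 30 mm of 57, and the terminal front is now at local x of about -0.124. The tool drifted up and tilted under load, so I'll correct that and continue more slowly.

Emit:
apply_moves --dp '[[0,0,0.03],[-0.02,0,0.03],[-0.02,0,0.003],[-0.02,0,0.003],[-0.02,0,0.003]]' --twist '[[0.004,-0.0035,0],[0.004,-0.0035,0],[0.001,-0.001,0],[0.001,-0.001,0],[0.001,-0.001,0]]' --jaw '[255,255,255,255,255]'

```text
clock: 4.45
tcp_pos: [0.53, 0.1454, 0.2123]
orientation: [-2.268, -2.167, -0.012]
contact_force: [1.0, 8.2, 0.3]
grip_width: -0.0001
```

```bash
python3 - <<'E'
from h import *
from bench import r
o,M,p,yaw=st(r)
t=r.grab_frame("top");W=cloud(t)
P=W[190:250,255:380].reshape(-1,3);P=P[~np.isnan(P[:,0])]
loc=np.c_[(P[:,:2]-AX)@D,(P[:,:2]-AX)@N,P[:,2]]
m=(loc[:,2]>.05)&(loc[:,2]<.075)&(loc[:,0]<-.06)&(abs(loc[:,1])<.03)
q=loc[m];print("term",m.sum(),np.percentile(q,[2,50,98],axis=0).round(4))
E
```

```text
t 4.45 p [0.53   0.1454 0.2123] yaw 87.38 tilt [0.0022 0.0092] loc [-0.1872  0.0047] rad 0.1872 ang 84.8
F [1.   8.19 0.28] Floc [-8.24  0.45] M [1.805 0.022 0.031] Tz -0.015 w -0.0001 q [-0.48  0.54  0.13  2.01 -0.14  0.6   1.27]
term 67 [[-0.1495 -0.0239  0.0515]
 [-0.1333 -0.0124  0.0629]
 [-0.1258  0.0163  0.0708]]
```

Force scales with the commanded step and the tool no longer advances, so the rail is blocked: either home or jammed. I'll look closely at the stop.

```bash
python3 - <<'E'
from h import *
from bench import r
f=r.grab_frame("scene");s0=load("pics/scene0.npz")
def w(a,b,z): return [*(AX+a*D+b*N),z]
k=9
def mk(f):
    c=cv2.resize(f["color"][195:250,265:345,::-1],None,fx=k,fy=k,interpolation=cv2.INTER_CUBIC)
    c=cv2.convertScaleAbs(c,alpha=1.6,beta=10)
    return c
a=mk(s0);b=mk(f)
for im,ff in((b,f),):
    for (x,y,z,col) in((.045,.0175,.022,(0,0,255)),(.045,-.0175,.022,(0,0,255)),(.015,.0175,.022,(255,0,255)),(.045,.025,.034,(0,255,255)),(.045,-.025,.034,(0,255,255)),(-.125,.022,.06,(255,255,0)),(-.12,.022,.06,(255,255,0)),(-.15,.0175,.022,(255,255,255))):
        u=proj(ff,w(x,y,z)); cv2.circle(im,tuple(int(v) for v in ((u-[265,195]+.5)*k)),3,col,1); print(x,y,u.round(1))
cv2.imwrite("pics/stop_before.png",a);cv2.imwrite("pics/stop_now.png",b)
np.savez("pics/scene2.npz",**f)
E
```

```text
0.045 0.0175 [290.7 239.5]
0.045 -0.0175 [285.5 233.4]
0.015 0.0175 [299.9 236.4]
0.045 0.025 [291.7 237.5]
0.045 -0.025 [284.2 228.9]
-0.125 0.022 [341. 213.]
-0.12 0.022 [339.6 213.4]
-0.15 0.0175 [346.9 220.3]
```

View pics/stop_before.png

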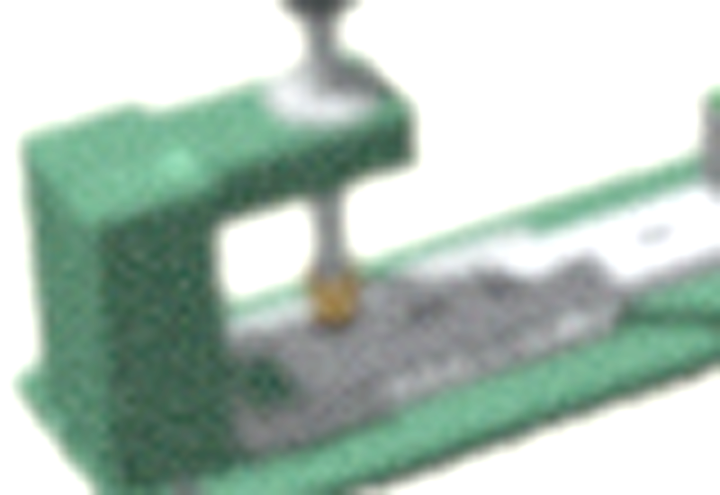

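View pics/stop_now.png

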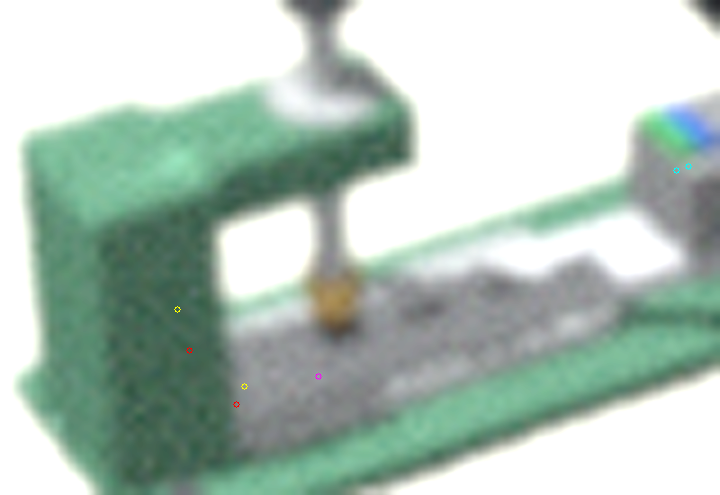

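Before the push there was a green gap at about (260,380); now rail metal reaches the stop and the gap is gone. The rail is home: it moved about 30 mm and then blocked at 8–12 N. I'll back off, rise, turn and open.

Emit:
apply_moves --dp '[[0.1,0,0],[0.1,0,-0.05],[0,0,-0.4],[0,0,-0.4],[0,0,-0.4],[0,0,-0.35],[0,0,0],[0,0,0],[0,0,0],[0,0,0]]' --twist '[[0,0,0],[0,0,0],[0,0,0],[0,0,-0.0615],[0,0,-0.0615],[0,0,-0.0615],[0,0,-0.0615],[0,0,-0.0615],[0,0,-0.0615],[0,0,-0.0615]]' --jaw '[255,255,255,255,0,0,0,0,0,0]'

```text
clock: 5.55
tcp_pos: [0.5301, 0.1691, 0.4151]
orientation: [1.053, 2.96, -0.002]
contact_force: [-0.0, 0.1, 0.4]
grip_width: 0.0847
```

```bash
python3 - <<'E'
from h import *
from bench import r
o,M,p,yaw=st(r)
b=np.radians(48.9);G=AX+.05*np.array([np.cos(b),np.sin(b)])
togo(M,p,[*G,.385]); print(G)
t=r.grab_frame("top");W=cloud(t)
cv2.imwrite("pics/t2.png",cv2.resize(t["color"][190:250,258:378,::-1],None,fx=6.5,fy=6.5,interpolation=cv2.INTER_CUBIC))
P=W[190:250,255:380].reshape(-1,3);P=P[~np.isnan(P[:,0])]
loc=np.c_[(P[:,:2]-AX)@D,(P[:,:2]-AX)@N,P[:,2]]
m=(loc[:,2]>.05)&(loc[:,2]<.075)&(loc[:,0]<-.06)&(abs(loc[:,1])<.03)
q=loc[m];print("term",m.sum(),np.percentile(q,[2,50,98],axis=0).round(4))
E
```

```text
t 5.55 p [0.5301 0.1691 0.4151] yaw 140.84 tilt [ 0.     -0.0012] loc [-0.2107  0.0031] rad 0.2108 ang 85.3
F [-0.02  0.05  0.38] Floc [-0.05 -0.02] M [-0.055  0.022  0.005] Tz 0.010 w 0.0847 q [-0.43  0.27  0.01  1.83 -0.    1.04  2.04]
to go tool scaled [-1.0088 -1.0307  0.2528]
[ 0.54586876 -0.00332183]
term 220 [[-0.1747 -0.0238  0.0542]
 [-0.15   -0.0031  0.0633]
 [-0.1268  0.0186  0.0717]]
```

View pics/t2.png

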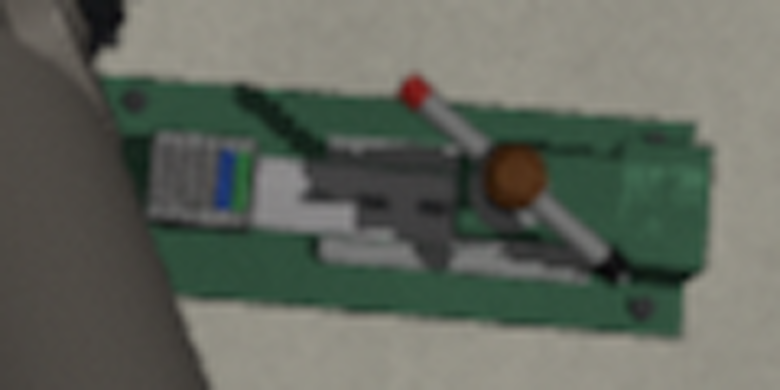

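The terminal centre stayed at local x -0.150, so the rail is home and kept its place. Next I'll move above the red end.

Emit:
apply_moves --dp '[[-0.2,-0.206,0],[-0.2,-0.206,0],[-0.2,-0.206,0],[-0.2,-0.206,0.05],[-0.2,-0.206,0.05],[0,0,0.05],[0,0,0.0]]' --twist '[[0,0,0.008],[0,0,0.008],[0,0,0],[0,0,0],[0,0,0],[0,0,0],[0,0,0]]' --jaw '[0,0,0,0,0,0,0]'

```text
clock: 6.3
tcp_pos: [0.5408, -0.0083, 0.3978]
orientation: [-1.12, -2.935, 0.008]
contact_force: [-0.4, 0.1, 0.5]
grip_width: 0.0853
```

```bash
python3 - <<'E'
from h import *
from bench import r
o,M,p,yaw=st(r)
b=np.radians(48.9);G=AX+.05*np.array([np.cos(b),np.sin(b)])
togo(M,p,[*G,.325])
f=r.grab_frame("wrist");cv2.imwrite("pics/w1.png",f["color"][:,:,::-1]);print(f["intrinsics"],f["hand_eye"].round(4));np.savez("pics/w1.npz",**f)
E
```

```text
t 6.30 p [ 0.5408 -0.0083  0.3978] yaw 138.24 tilt [-0.0021 -0.0047] loc [-0.0345  0.0256] rad 0.0429 ang 49.6
F [-0.35  0.07  0.48] Floc [-0.05 -0.36] M [ 0.054  0.051 -0.018] Tz -0.005 w 0.0853 q [-0.19  0.26  0.11  1.89 -0.03  0.99  2.34]
to go tool scaled [-0.0029  0.062   0.6064]
[[309.70691629   0.         315.95257567]
 [  0.         309.70691629 200.49031261]
 [  0.           0.           1.        ]] [[ 1.000e+00  2.000e-04  1.000e-04  5.000e-04]
 [-2.000e-04  9.447e-01  3.280e-01 -8.390e-02]
 [-0.000e+00 -3.280e-01  9.447e-01  3.050e-02]
 [ 0.000e+00  0.000e+00  0.000e+00  1.000e+00]]
```

View pics/w1.png

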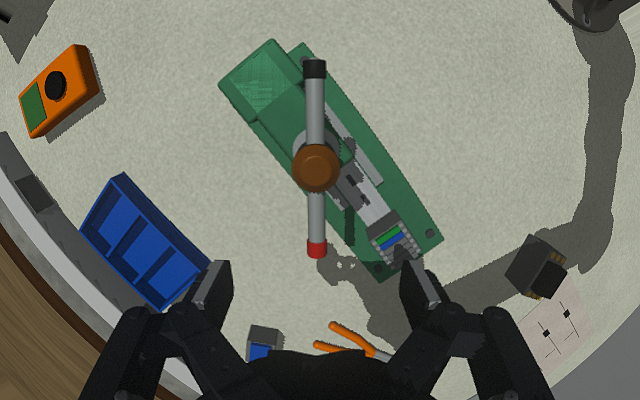

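The wrist view shows the bar upright at u≈316, midway between the fingers (218 and 412), with the red tip at (317,250), the cap at (316,168) and the black tip at (315,68). I'll refine the axis from this.

```bash
cat >> h.py <<'E'
def wray(f,M,p,u,v):
    K=f["intrinsics"];x=np.array([u-K[0,2],v-K[1,2]]);rr=np.hypot(*x);th=rr/K[0,0]
    d=np.array([*(np.sin(th)*x/rr),np.cos(th)]);H=f["hand_eye"]
    return p+M@H[:3,3], M@H[:3,:3]@d
def wonz(f,M,p,u,v,z):
    o,d=wray(f,M,p,u,v);return o+d*(z-o[2])/d[2]
E
python3 - <<'E'
from h import *
from bench import r
o,M,p,yaw=st(r)
f=load("pics/w1.npz")
hsv=cv2.cvtColor(f["color"],cv2.COLOR_RGB2HSV)
def cen(m,box):
    mm=np.zeros_like(m);mm[box[1]:box[3],box[0]:box[2]]=m[box[1]:box[3],box[0]:box[2]];v,u=np.nonzero(mm);return u.mean(),v.mean(),u.min(),u.max(),v.min(),v.max(),len(u)
red=((hsv[...,0]<6)|(hsv[...,0]>174))&(hsv[...,1]>150)
amb=(hsv[...,0]>=5)&(hsv[...,0]<20)&(hsv[...,1]>130)
blk=(hsv[...,2]<50)
cr=cen(red,(295,230,340,270));ca=cen(amb,(280,130,350,210));cb=cen(blk,(300,50,330,90));print(cr,ca,cb)
for z in(.168,.172):
    A=wonz(f,M,p,cr[0],cr[1],z)[:2];B=wonz(f,M,p,cb[0],cb[1],z)[:2]
    print(z,"red",A.round(4),"blk",B.round(4),"mid",((A+B)/2).round(4),np.linalg.norm(A-B).round(4),np.degrees(np.arctan2(*(A-B)[::-1])).round(2))
print("cap",wonz(f,M,p,ca[0],ca[1],.185))
t=load("pics/top0.npz")
E
```

```text
t 6.35 p [ 0.541  -0.0086  0.3983] yaw 138.24 tilt [-0.0014 -0.0052] loc [-0.0342  0.0258] rad 0.0428 ang 49.2
F [ 0.36 -0.27  0.27] Floc [0.25 0.38] M [-0.08   0.013  0.021] Tz 0.002 w 0.0855 q [-0.19  0.26  0.11  1.89 -0.03  0.99  2.34]
(np.float64(316.62633451957294), np.float64(249.5373665480427), np.int64(307), np.int64(326), np.int64(239), np.int64(258), 281) (np.float64(315.3141274238227), np.float64(167.53185595567868), np.int64(292), np.int64(339), np.int64(144), np.int64(191), 1805) (np.float64(312.8185941043084), np.float64(69.86621315192744), np.int64(300), np.int64(325), np.int64(60), np.int64(88), 441)
0.168 red [0.5554 0.0082] blk [ 0.4742 -0.0865] mid [ 0.5148 -0.0391] 0.1248 49.39
0.172 red [0.554  0.0066] blk [ 0.4744 -0.0862] mid [ 0.5142 -0.0398] 0.1223 49.39
cap [ 0.51299044 -0.04058814  0.185     ]
```

Emit:
apply_moves --dp '[[0,0.066,0],[0,0,0.2],[0,0,0.2],[0,0,0.2],[0,0,0.02]]' --twist '[[0,0,-0.008],[0,0,0],[0,0,0],[0,0,0],[0,0,0]]' --jaw '[0,0,0,0,0]' --grip_force 30

```text
clock: 6.85
tcp_pos: [0.5493, 0.0056, 0.3248]
orientation: [1.078, 2.945, -0.0]
contact_force: [-0.4, -0.1, 0.0]
grip_width: 0.0853
```

```bash
sed -i 's/^AX=np.array(\[0.513,-0.041\])/AX=np.array([0.5135,-0.0403])/' h.py; python3 - <<'E'
from h import *
from bench import r
o,M,p,yaw=st(r)
b=np.radians(49.2);G=AX+.05*np.array([np.cos(b),np.sin(b)])
togo(M,p,[*G,.324])
f=r.grab_frame("wrist");cv2.imwrite("pics/w2.png",f["color"][:,:,::-1])
E
```

```text
t 6.85 p [0.5493 0.0056 0.3248] yaw 139.81 tilt [ 0.005  -0.0021] loc [-0.0482  0.0326] rad 0.0582 ang 52.1
F [-0.37 -0.06  0.03] Floc [ 0.08 -0.37] M [ 0.026  0.004 -0.045] Tz -0.030 w 0.0853 q [-0.2   0.36  0.09  1.94 -0.04  0.83  2.35]
to go tool scaled [-0.0237 -0.0679  0.0064]
```

View pics/w2.png

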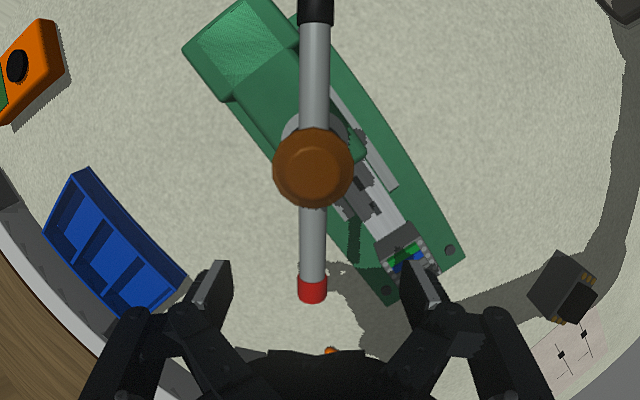

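The bar sits at u≈312 against a finger midpoint of about 315, which agrees with the computed offset. I'll apply the correction and close.

Emit:
apply_moves --dp '[[-0.024,-0.068,0.006],[0,0,0],[0,0,0],[0,0,0],[0,0,0],[0,0,0],[0,0,0]]' --twist '[[0,0,0],[0,0,0],[0,0,0],[0,0,0],[0,0,0],[0,0,0],[0,0,0]]' --jaw '[0,255,255,255,255,255,255]' --grip_force 30

```text
clock: 7.6
tcp_pos: [0.5484, -0.0013, 0.3303]
orientation: [1.073, 2.939, 0.008]
contact_force: [0.9, 0.2, -2.7]
grip_width: 0.0129
```

```bash
python3 - <<'E'
from h import *
from bench import r
o,M,p,yaw=st(r)
f=r.grab_frame("wrist");cv2.imwrite("pics/w3.png",f["color"][:,:,::-1])
E
```

```text
t 7.60 p [ 0.5484 -0.0013  0.3303] yaw 139.90 tilt [0.0142 0.0001] loc [-0.0412  0.0322] rad 0.0523 ang 48.2
F [ 0.86  0.17 -2.68] Floc [-0.22  0.85] M [-0.052 -0.013 -0.156] Tz -0.184 w 0.0129 q [-0.19  0.35  0.09  1.94 -0.04  0.83  2.37]
```

View pics/w3.png

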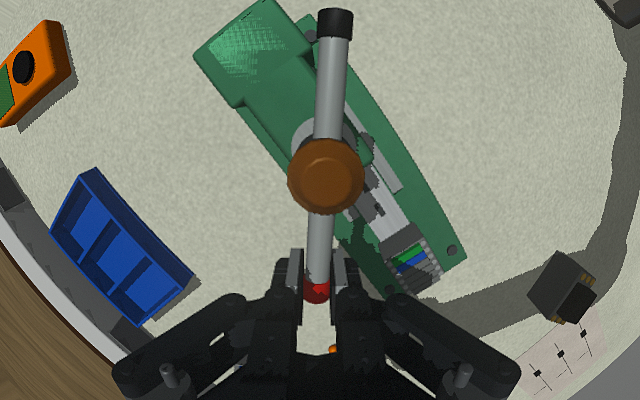

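The bar is gripped (opening 12.9 mm) with the fingers straddling it near the red tip at (317,290) and well clear of the cap at (326,177). The tool is skewed about 3.5° to the bar, which I'll fix while turning. I'll start sweeping clockwise.

Emit:
apply_moves --dp '[[-0.045,-0.005,0.004],[-0.045,-0.005,0.004],[-0.045,-0.003,0.004],[-0.045,-0.003,0.004],[-0.045,-0.003,0.004],[-0.045,-0.003,0.004]]' --twist '[[0.004,0.005,0.06],[0,0,0.06],[0,0,0.05],[0,0,0.05],[0,0,0.05],[0,0,0.05]]' --jaw '[255,255,255,255,255,255]'

```text
clock: 8.25
tcp_pos: [0.5657, -0.0295, 0.329]
orientation: [2.008, 2.41, 0.007]
contact_force: [-1.4, 0.4, 1.7]
grip_width: 0.0126
```

```bash
cat >> h.py <<'E'
def arc(r,rho=.05,step=6):
    o,M,p,yaw=st(r)
    g=p+M@np.array([0,0,.1547]);a=g[:2]-AX;ang=np.degrees(np.arctan2(a[1],a[0]))
    print("grasp pt",g.round(4),"rad %.4f bar ang(from grasp) %.1f, tool says %.1f"%(np.hypot(*a),ang,(yaw-90)))
    w=np.cross(M[:,2],[-M[0,2],-M[1,2],0]);print("tilt fix scaled",(M.T@w/2.0944).round(4),"total rad err scaled",((rho-np.hypot(*a))/.12).round(4))
E
python3 - <<'E'
from h import *
from bench import r
arc(r)
E
```

```text
t 8.25 p [ 0.5657 -0.0295  0.329 ] yaw 100.40 tilt [0.0061 0.001 ] loc [-0.0142  0.0514] rad 0.0533 ang 11.6
F [-1.39  0.38  1.74] Floc [-0.28 -1.42] M [-0.184  0.218  0.175] Tz 0.210 w 0.0126 q [-0.26  0.39  0.25  1.91 -0.13  0.85  1.81]
grasp pt [ 0.5667 -0.0294  0.1743] rad 0.0543 bar ang(from grasp) 11.6, tool says 10.4
tilt fix scaled [0.0029 0.0001 0.    ] total rad err scaled -0.0356
```

The bar has turned about 35°. Tz reads 0.21 against an expected 0.15 for free running. I'll continue.

Emit:
apply_moves --dp '[[-0.054,-0.006,0.003],[-0.054,-0.006,0.003],[-0.054,-0.006,0.003],[-0.053,-0.006,0.003],[-0.053,-0.006,0.003],[-0.053,-0.006,0.003],[-0.053,-0.005,0.003],[-0.053,-0.005,0.003]]' --twist '[[0.003,0,0.056],[0,0,0.058],[0,0,0.058],[0,0,0.058],[0,0,0.058],[0,0,0.058],[0,0,0.058],[0,0,0.058]]' --jaw '[255,255,255,255,255,255,255,255]'

```text
clock: 9.05
tcp_pos: [0.5506, -0.0792, 0.3268]
orientation: [2.917, 1.147, 0.007]
contact_force: [-0.8, -0.7, 1.5]
grip_width: 0.0128
```

```bash
python3 - <<'E'
from h import *
from bench import r
arc(r)
E
```

```text
t 9.05 p [ 0.5506 -0.0792  0.3268] yaw 42.94 tilt [ 0.0072 -0.0053] loc [0.0363 0.0396] rad 0.0537 ang -46.4
F [-0.8  -0.74  1.5 ] Floc [ 0.79 -0.75] M [-0.135  0.219  0.162] Tz 0.103 w 0.0128 q [-0.37  0.4   0.5   1.95 -0.25  0.84  1.02]
grasp pt [ 0.5517 -0.08    0.1721] rad 0.0551 bar ang(from grasp) -46.1, tool says -47.1
tilt fix scaled [ 0.0042 -0.0008  0.    ] total rad err scaled -0.0424
```

Emit:
apply_moves --dp '[[-0.054,-0.005,0.003],[-0.054,-0.005,0.003],[-0.054,-0.005,0.003],[-0.053,-0.005,0.003],[-0.053,-0.005,0.003],[-0.053,-0.005,0.003],[-0.053,-0.005,0.003],[-0.053,-0.005,0.003],[-0.053,-0.005,0.003]]' --twist '[[0.004,0,0.056],[0,0,0.058],[0,0,0.058],[0,0,0.058],[0,0,0.058],[0,0,0.058],[0,0,0.058],[0,0,0.058],[0,0,0.058]]' --jaw '[255,255,255,255,255,255,255,255,255]'

```text
clock: 9.95
tcp_pos: [0.4938, -0.0924, 0.3242]
orientation: [3.08, -0.597, 0.003]
contact_force: [-2.1, -0.2, 2.3]
grip_width: 0.0126
```

```bash
python3 - <<'E'
from h import *
from bench import r
arc(r)
E
```

```text
t 9.95 p [ 0.4938 -0.0924  0.3242] yaw -21.93 tilt [ 0.0011 -0.0049] loc [ 0.0533 -0.0162] rad 0.0557 ang -110.7
F [-2.11 -0.23  2.27] Floc [ 0.37 -2.09] M [-0.013  0.396  0.258] Tz 0.153 w 0.0126 q [-0.6   0.39  0.82  2.08 -0.38  0.82  0.06]
grasp pt [ 0.494  -0.0931  0.1696] rad 0.0563 bar ang(from grasp) -110.2, tool says -111.9
tilt fix scaled [ 0.002  -0.0014  0.    ] total rad err scaled -0.0525
```

Tz of 0.153 matches the free-run value, and the bar has turned about 157°. I'll finish this half turn, release and rise.

Emit:
apply_moves --dp '[[-0.054,-0.003,0.003],[-0.054,-0.003,0.003],[-0.054,-0.003,0.003],[0,0,0],[0,0,0],[0,0,0],[0,0,0],[0,0,-0.15],[0,0,-0.2],[0,0,-0.1]]' --twist '[[0,0,0.058],[0,0,0.058],[0,0,0.058],[0,0,0],[0,0,0],[0,0,0],[0,0,0],[0,0,0],[0,0,0],[0,0,0]]' --jaw '[255,255,255,0,0,0,0,0,0,0]'

```text
clock: 10.95
tcp_pos: [0.4764, -0.082, 0.3778]
orientation: [2.916, -1.15, -0.001]
contact_force: [-0.2, 0.8, -0.9]
grip_width: 0.0853
```

```bash
python3 - <<'E'
from h import *
from bench import r
arc(r)
o,M,p,yaw=st(r)
f=r.grab_frame("wrist");cv2.imwrite("pics/w4.png",f["color"][:,:,::-1])
hsv=cv2.cvtColor(f["color"],cv2.COLOR_RGB2HSV)
red=((hsv[...,0]<6)|(hsv[...,0]>174))&(hsv[...,1]>150)
amb=(hsv[...,0]>=5)&(hsv[...,0]<20)&(hsv[...,1]>130)
for m in(red,amb):
    n,l,s,c=cv2.connectedComponentsWithStats(m.astype(np.uint8))
    for i in range(1,n):
        if s[i,4]>100: print(s[i],c[i].round(1),wonz(f,M,p,*c[i],.163 if m is red else .179).round(4))
E
```

```text
t 10.95 p [ 0.4764 -0.082   0.3778] yaw -43.04 tilt [-0.0034 -0.0061] loc [ 0.044  -0.0342] rad 0.0558 ang -131.7
F [-0.21  0.78 -0.93] Floc [-0.77 -0.26] M [ 0.025 -0.036 -0.032] Tz -0.070 w 0.0853 q [-0.81  0.3   1.03  2.08 -0.31  0.93 -0.36]
grasp pt [ 0.4759 -0.0829  0.2231] rad 0.0568 bar ang(from grasp) -131.4, tool says -133.0
tilt fix scaled [ 0.0032 -0.0008  0.    ] total rad err scaled -0.0568
t 10.95 p [ 0.4764 -0.082   0.3778] yaw -43.04 tilt [-0.0034 -0.0061] loc [ 0.044  -0.0342] rad 0.0558 ang -131.7
F [-0.21  0.78 -0.93] Floc [-0.77 -0.26] M [ 0.025 -0.036 -0.032] Tz -0.070 w 0.0853 q [-0.81  0.3   1.03  2.08 -0.31  0.93 -0.36]
[304 231  21  20 322] [314.4 240.6] [ 0.47   -0.0872  0.163 ]
[ 286  123   54   54 2200] [312.4 149.6] [ 0.5127 -0.0401  0.179 ]
[ 531  155   78   84 3165] [563.5 195.6] [ 0.6296 -0.1846  0.179 ]
[358 328  34  35 555] [374.1 346. ] [ 0.4455 -0.1806  0.179 ]
```

View pics/w4.png

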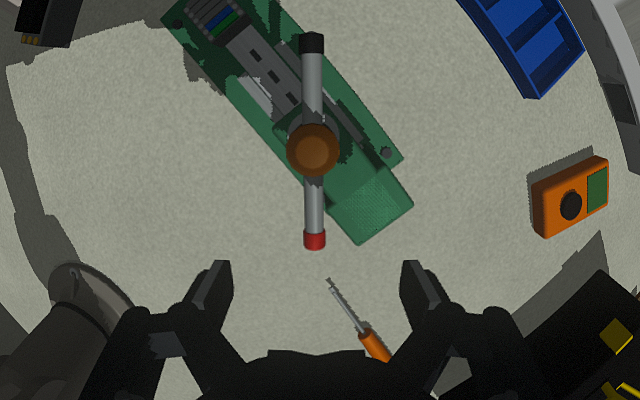

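The red end is now on the robot side at (314,240) and the handle has turned about 0.50 turn. The cap casts to (0.5127, -0.0401), which confirms the axis. I'll arc back raised to take the black end.

Emit:
apply_moves --dp '[[0.03,0,-0.1],[0.063,-0.0045,0],[0.063,-0.0045,0],[0.063,-0.0045,0],[0.063,-0.0045,0],[0.063,-0.0045,0],[0.063,-0.0045,0],[0.063,-0.0045,0],[0.063,-0.0045,0],[0.063,-0.0045,0],[0.063,-0.0045,0],[0.063,-0.0045,0],[0.063,-0.0045,0],[0.063,-0.0045,0],[0.063,-0.0045,0],[0.063,-0.0045,0],[0.063,-0.0045,0],[0.063,-0.0045,0],[0.063,-0.0045,0],[0.063,-0.0045,0]]' --twist '[[0,0,-0.03],[0,0,-0.067],[0,0,-0.067],[0,0,-0.067],[0,0,-0.067],[0,0,-0.067],[0,0,-0.067],[0,0,-0.067],[0,0,-0.067],[0,0,-0.067],[0,0,-0.067],[0,0,-0.067],[0,0,-0.067],[0,0,-0.067],[0,0,-0.067],[0,0,-0.067],[0,0,-0.067],[0,0,-0.067],[0,0,-0.067],[0,0,-0.067]]' --jaw '[0,0,0,0,0,0,0,0,0,0,0,0,0,0,0,0,0,0,0,0]'

```text
clock: 13.0
tcp_pos: [0.5591, -0.0161, 0.3779]
orientation: [-1.554, -2.719, 0.004]
contact_force: [0.0, -0.1, 0.7]
grip_width: 0.0853
```

```bash
sed -i 's/^AX=np.array(\[0.5135,-0.0403\])/AX=np.array([0.513,-0.0403])/' h.py; python3 - <<'E'
from h import *
from bench import r
arc(r)
o,M,p,yaw=st(r)
b=np.radians(47.8);G=AX+.05*np.array([np.cos(b),np.sin(b)])
print("yaw to go scaled",-(137.8-yaw)/120)
togo(M,p,[*G,.385])
E
```

```text
t 13.00 p [ 0.5591 -0.0161  0.3779] yaw 120.51 tilt [-0.0098  0.0024] loc [-0.0273  0.0444] rad 0.0521 ang 27.7
F [ 0.04 -0.07  0.69] Floc [0.07 0.05] M [-0.053  0.003 -0.023] Tz -0.028 w 0.0853 q [-0.32  0.32  0.3   1.88 -0.12  0.97  2.13]
grasp pt [ 0.5576 -0.0157  0.2232] rad 0.0509 bar ang(from grasp) 28.9, tool says 30.5
tilt fix scaled [-0.0035 -0.0034  0.    ] total rad err scaled -0.0078
t 13.00 p [ 0.5591 -0.0161  0.3779] yaw 120.51 tilt [-0.0098  0.0024] loc [-0.0273  0.0444] rad 0.0521 ang 27.7
F [ 0.04 -0.07  0.69] Floc [0.07 0.05] M [-0.053  0.003 -0.023] Tz -0.028 w 0.0853 q [-0.32  0.32  0.3   1.88 -0.12  0.97  2.13]
yaw to go scaled -0.14404392653056586
to go tool scaled [ 0.1452 -0.0362 -0.0578]
```

Emit:
apply_moves --dp '[[0.067,-0.008,0],[0.067,-0.008,0],[0,0,0]]' --twist '[[-0.003,-0.003,-0.069],[0,0,-0.069],[0,0,0]]' --jaw '[0,0,0]'

```text
clock: 13.3
tcp_pos: [0.5474, -0.0025, 0.3756]
orientation: [-1.127, -2.928, -0.002]
contact_force: [0.4, 0.2, -0.1]
grip_width: 0.0855
```

```bash
python3 - <<'E'
from h import *
from bench import r
arc(r)
o,M,p,yaw=st(r)
f=r.grab_frame("wrist");cv2.imwrite("pics/w5.png",f["color"][:,:,::-1])
hsv=cv2.cvtColor(f["color"],cv2.COLOR_RGB2HSV)
red=((hsv[...,0]<6)|(hsv[...,0]>174))&(hsv[...,1]>150)
amb=(hsv[...,0]>=5)&(hsv[...,0]<20)&(hsv[...,1]>130)
C={}
for k,m in(("r",red),("a",amb)):
    m=m.copy();m[:,:260]=0;m[:,380:]=0
    n,l,s,c=cv2.connectedComponentsWithStats(m.astype(np.uint8))
    for i in range(1,n):
        if s[i,4]>100: C[k]=wonz(f,M,p,*c[i],.163 if k=="r" else .179);print(s[i],c[i].round(1),C[k].round(4))
d=(AX-C["r"][:2]);b=np.arctan2(d[1],d[0]);print("bar",np.degrees(b))
G=AX+.05*np.array([np.cos(b),np.sin(b)])
print("yaw to go scaled",-(90+np.degrees(b)-yaw)/120)
togo(M,p,[*G,.317])
E
```

```text
t 13.30 p [ 0.5474 -0.0025  0.3756] yaw 137.90 tilt [-0.0036  0.003 ] loc [-0.04    0.0319] rad 0.0511 ang 47.7
F [ 0.4   0.16 -0.14] Floc [-0.18  0.39] M [ 0.019 -0.015 -0.042] Tz -0.051 w 0.0855 q [-0.3   0.3   0.23  1.9  -0.09  0.95  2.38]
grasp pt [ 0.5469 -0.002   0.2209] rad 0.0511 bar ang(from grasp) 48.5, tool says 47.9
tilt fix scaled [-0.0001 -0.0022  0.    ] total rad err scaled -0.0093
t 13.30 p [ 0.5474 -0.0025  0.3756] yaw 137.90 tilt [-0.0036  0.003 ] loc [-0.04    0.0319] rad 0.0511 ang 47.7
F [ 0.4   0.16 -0.14] Floc [-0.18  0.39] M [ 0.019 -0.015 -0.042] Tz -0.051 w 0.0855 q [-0.3   0.3   0.23  1.9  -0.09  0.95  2.38]
[303  39  24  22 488] [314.5  49.4] [ 0.4718 -0.0853  0.163 ]
[ 288  131   54   53 2195] [314.6 156.7] [ 0.5124 -0.0402  0.179 ]
[329 326  50  33 478] [354.4 341.5] [0.5819 0.0802 0.179 ]
[313 345  25  10 145] [322.6 350. ] [0.605  0.0709 0.179 ]
bar 47.47902300877267
yaw to go scaled 0.003477877191201865
to go tool scaled [-0.0036 -0.0094  0.4882]
```

View pics/w5.png

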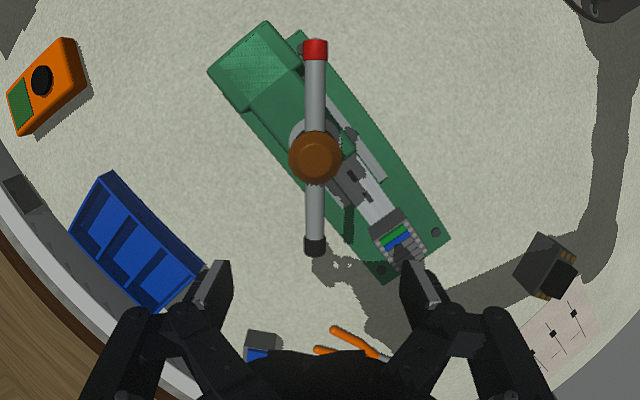

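The black end is aligned (bar at u≈314, black tip at (314,246)). I'll descend.

Emit:
apply_moves --dp '[[-0.004,-0.009,0.16],[0,0,0.16],[0,0,0.16],[0,0,0]]' --twist '[[0,-0.002,0.003],[0,0,0],[0,0,0],[0,0,0]]' --jaw '[0,0,0,0]'

```text
clock: 13.75
tcp_pos: [0.5488, -0.0059, 0.3161]
orientation: [1.169, 2.914, 0.001]
contact_force: [-0.3, 0.2, -0.1]
grip_width: 0.0854
```

```bash
python3 - <<'E'
from h import *
from bench import r
o,M,p,yaw=st(r)
b=np.radians(47.5)
G=AX+.05*np.array([np.cos(b),np.sin(b)])
g=M@[0,0,.1547];
togo(M,p+g,[*G,.1625])
E
```

```text
t 13.75 p [ 0.5488 -0.0059  0.3161] yaw 136.28 tilt [0.0024 0.    ] loc [-0.0367  0.0334] rad 0.0496 ang 43.9
F [-0.35  0.24 -0.1 ] Floc [-0.21 -0.36] M [-0.004  0.023 -0.056] Tz -0.035 w 0.0854 q [-0.28  0.38  0.23  1.96 -0.11  0.82  2.38]
to go tool scaled [ 0.0284  0.0013 -0.0095]
```

Emit:
apply_moves --dp '[[0.028,0,-0.005],[0,0,0],[0,0,0],[0,0,0],[0,0,0],[0,0,0],[0,0,0]]' --twist '[[0,0,-0.01],[0,0,0],[0,0,0],[0,0,0],[0,0,0],[0,0,0],[0,0,0]]' --jaw '[0,255,255,255,255,255,255]' --grip_force 30

```text
clock: 14.45
tcp_pos: [0.5477, -0.0039, 0.32]
orientation: [1.143, 2.919, 0.005]
contact_force: [0.7, -1.2, -2.6]
grip_width: 0.0126
```

```bash
python3 - <<'E'
from h import *
from bench import r
arc(r)
E
```

```text
t 14.45 p [ 0.5477 -0.0039  0.32  ] yaw 137.25 tilt [0.0073 0.0009] loc [-0.0386  0.0322] rad 0.0503 ang 46.4
F [ 0.68 -1.16 -2.57] Floc [1.11 0.76] M [-0.114 -0.101 -0.087] Tz -0.152 w 0.0126 q [-0.29  0.37  0.22  1.96 -0.11  0.82  2.39]
grasp pt [ 0.5488 -0.0038  0.1653] rad 0.0512 bar ang(from grasp) 45.6, tool says 47.2
tilt fix scaled [0.0027 0.0023 0.    ] total rad err scaled -0.0097
```

Emit:
apply_moves --dp '[[-0.051,-0.004,0.003],[-0.051,-0.004,0.003],[-0.051,-0.004,0.003],[-0.051,-0.004,0.003]]' --twist '[[0.003,0.002,0.065],[0,0,0.058],[0,0,0.058],[0,0,0.058]]' --jaw '[255,255,255,255]'

```text
clock: 14.85
tcp_pos: [0.5612, -0.0238, 0.3189]
orientation: [1.85, 2.538, 0.002]
contact_force: [-0.4, -1.1, -0.6]
grip_width: 0.0125
```

```bash
python3 - <<'E'
from h import *
from bench import r
arc(r)
E
```

```text
t 14.85 p [ 0.5612 -0.0238  0.3189] yaw 107.82 tilt [0.0019 0.0004] loc [-0.0197  0.047 ] rad 0.0510 ang 18.9
F [-0.37 -1.1  -0.6 ] Floc [ 1.12 -0.29] M [-0.116  0.018  0.149] Tz 0.102 w 0.0125 q [-0.34  0.4   0.34  1.93 -0.18  0.83  1.98]
grasp pt [ 0.5615 -0.0237  0.1642] rad 0.0513 bar ang(from grasp) 18.9, tool says 17.8
tilt fix scaled [ 0.0009  0.0001 -0.    ] total rad err scaled -0.0107
```

Emit:
apply_moves --dp '[[-0.044,-0.003,0.003],[-0.044,-0.003,0.003],[-0.044,-0.003,0.003]]' --twist '[[0,0,0.05],[0,0,0.05],[0,0,0.05]]' --jaw '[255,255,255]'

```text
clock: 15.15
tcp_pos: [0.564, -0.0404, 0.3182]
orientation: [2.237, 2.202, 0.003]
contact_force: [-0.6, -0.7, 0.8]
grip_width: 0.0127
```

```bash
python3 - <<'E'
from h import *
from bench import r
arc(r)
E
```

```text
t 15.15 p [ 0.564  -0.0404  0.3182] yaw 89.10 tilt [ 0.003  -0.0007] loc [-0.0033  0.0509] rad 0.0510 ang -0.1
F [-0.58 -0.74  0.8 ] Floc [ 0.77 -0.53] M [-0.068  0.123  0.16 ] Tz 0.122 w 0.0127 q [-0.37  0.42  0.43  1.93 -0.23  0.84  1.73]
grasp pt [ 0.5645 -0.0405  0.1635] rad 0.0515 bar ang(from grasp) -0.2, tool says -0.9
tilt fix scaled [0.0014 0.0003 0.    ] total rad err scaled -0.0122
```

Emit:
apply_moves --dp '[[-0.044,-0.003,0.003],[-0.044,-0.003,0.003],[-0.044,-0.003,0.003]]' --twist '[[0,0,0.05],[0,0,0.05],[0,0,0.05]]' --jaw '[255,255,255]'

```text
clock: 15.45
tcp_pos: [0.5613, -0.0568, 0.3175]
orientation: [2.564, 1.809, 0.003]
contact_force: [-0.8, 0.7, 1.5]
grip_width: 0.0124
```

```bash
python3 - <<'E'
from h import *
from bench import r
arc(r)
f=r.grab_frame("scene")
cv2.imwrite("pics/s5.png",cv2.resize(f["color"][195:250,265:345,::-1],None,fx=9,fy=9,interpolation=cv2.INTER_CUBIC))
E
```

```text
t 15.45 p [ 0.5613 -0.0568  0.3175] yaw 70.42 tilt [ 0.0039 -0.0018] loc [0.0133 0.0493] rad 0.0510 ang -18.9
F [-0.83  0.71  1.53] Floc [-0.65 -0.88] M [0.022 0.186 0.198] Tz 0.218 w 0.0124 q [-0.41  0.43  0.51  1.93 -0.28  0.84  1.48]
grasp pt [ 0.5619 -0.0571  0.1628] rad 0.0517 bar ang(from grasp) -19.0, tool says -19.6
tilt fix scaled [ 0.002   0.0002 -0.    ] total rad err scaled -0.014
```

View pics/s5.png

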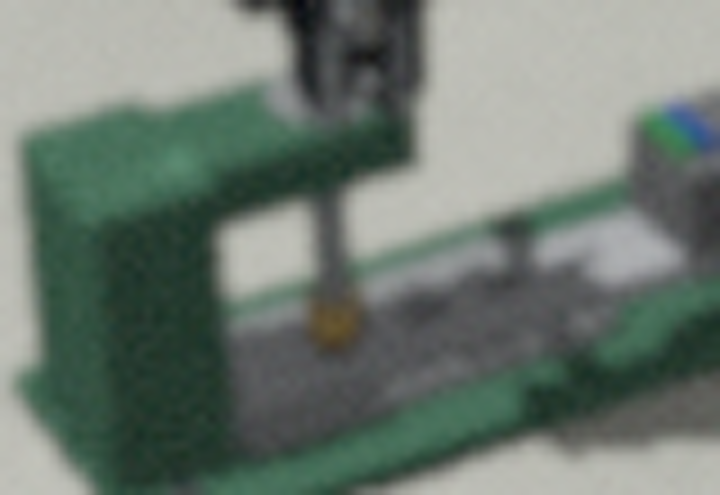

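The foot at about (335,325) is close to the rail, and Tz is 0.22. I'll continue in small steps.

Emit:
apply_moves --dp '[[-0.044,-0.003,0.003],[-0.044,-0.003,0.003]]' --twist '[[0.001,0,0.05],[0,0,0.05]]' --jaw '[255,255]'

```text
clock: 15.7
tcp_pos: [0.5573, -0.066, 0.3173]
orientation: [2.744, 1.524, 0.006]
contact_force: [0.8, 1.4, 0.8]
grip_width: 0.0121
```

```bash
python3 - <<'E'
from h import *
from bench import r
arc(r)
E
```

```text
t 15.70 p [ 0.5573 -0.066   0.3173] yaw 58.08 tilt [ 0.0045 -0.0004] loc [0.0227 0.046 ] rad 0.0512 ang -30.1
F [0.83 1.37 0.84] Floc [-1.42  0.73] M [ 0.314 -0.118  0.389] Tz 0.471 w 0.0121 q [-0.43  0.44  0.56  1.94 -0.31  0.84  1.31]
grasp pt [ 0.558  -0.066   0.1626] rad 0.0519 bar ang(from grasp) -29.7, tool says -31.9
tilt fix scaled [ 0.0019 -0.001   0.    ] total rad err scaled -0.0156
```

```bash
python3 - <<'E'
from h import *
from bench import r
for i in range(3):
    r.grab_frame("top"); st(r)
E
```

```text
t 15.75 p [ 0.557  -0.0665  0.3173] yaw 57.76 tilt [ 0.0044 -0.0006] loc [0.0232 0.0457] rad 0.0512 ang -30.7
F [1.24 1.09 1.77] Floc [-1.17  1.16] M [ 0.141 -0.256  0.256] Tz 0.337 w 0.0124 q [-0.43  0.44  0.57  1.94 -0.31  0.84  1.31]
t 15.80 p [ 0.5571 -0.0664  0.3173] yaw 58.20 tilt [ 0.0041 -0.0012] loc [0.0231 0.0457] rad 0.0512 ang -30.6
F [1.08 0.14 1.15] Floc [-0.21  1.07] M [-0.143 -0.071  0.138] Tz 0.172 w 0.0129 q [-0.43  0.44  0.57  1.94 -0.31  0.84  1.31]
t 15.85 p [ 0.5571 -0.0663  0.3173] yaw 58.35 tilt [ 0.0038 -0.0014] loc [0.0231 0.0457] rad 0.0512 ang -30.6
F [ 0.11 -1.18  1.05] Floc [1.17 0.19] M [-0.174 -0.092  0.156] Tz 0.107 w 0.0127 q [-0.43  0.44  0.56  1.94 -0.31  0.84  1.32]
```

Emit:
apply_moves --dp '[[-0.03,-0.001,0.002],[-0.03,-0.001,0.002]]' --twist '[[0.001,0,0.034],[0,0,0.034]]' --jaw '[255,255]'

```text
clock: 16.05
tcp_pos: [0.5544, -0.0703, 0.3172]
orientation: [2.838, 1.344, 0.008]
contact_force: [1.7, 1.9, 0.6]
grip_width: 0.0126
```

```bash
python3 - <<'E'
from h import *
from bench import r
arc(r)
E
```

```text
t 16.05 p [ 0.5544 -0.0703  0.3172] yaw 50.68 tilt [0.0051 0.0009] loc [0.0272 0.0432] rad 0.0511 ang -35.9
F [1.66 1.89 0.61] Floc [-2.    1.53] M [ 0.353 -0.274  0.537] Tz 0.665 w 0.0126 q [-0.45  0.44  0.6   1.95 -0.33  0.84  1.21]
grasp pt [ 0.5551 -0.0701  0.1625] rad 0.0516 bar ang(from grasp) -35.3, tool says -39.3
tilt fix scaled [ 0.0016 -0.0019 -0.    ] total rad err scaled -0.0136
```

Torque is rising quickly: 0.22, 0.47, then 0.67 transient, with the yaw leading the bar by about 4°. I'll re-read at rest before the next tiny step.

```bash
python3 - <<'E'
from h import *
from bench import r
fs=[]
for i in range(4):
    f=r.grab_frame("wrist"); o,M,p,yaw=st(r)
arc(r)
cv2.imwrite("pics/w6.png",f["color"][:,:,::-1])
hsv=cv2.cvtColor(f["color"],cv2.COLOR_RGB2HSV)
red=((hsv[...,0]<6)|(hsv[...,0]>174))&(hsv[...,1]>150)
n,l,s,c=cv2.connectedComponentsWithStats(red.astype(np.uint8))
for i in range(1,n):
    if s[i,4]>100: 
        C=wonz(f,M,p,*c[i],.159);d=AX-C[:2];print(s[i],c[i].round(1),C.round(4),np.degrees(np.arctan2(d[1],d[0])))
E
```

```text
t 16.10 p [ 0.5541 -0.0706  0.3172] yaw 50.47 tilt [0.005  0.0007] loc [0.0275 0.043 ] rad 0.0511 ang -36.4
F [ 1.69  2.59 -0.26] Floc [-2.7   1.51] M [ 0.495 -0.375  0.446] Tz 0.604 w 0.0124 q [-0.45  0.44  0.6   1.95 -0.33  0.84  1.21]
t 16.15 p [ 0.5541 -0.0706  0.3172] yaw 50.71 tilt [0.0048 0.0005] loc [0.0275 0.0431] rad 0.0511 ang -36.3
F [1.57 1.43 0.33] Floc [-1.53  1.47] M [ 0.406 -0.304  0.398] Tz 0.504 w 0.0123 q [-0.45  0.44  0.6   1.95 -0.33  0.84  1.21]
t 16.20 p [ 0.5542 -0.0706  0.3172] yaw 50.78 tilt [0.0046 0.0004] loc [0.0275 0.0431] rad 0.0511 ang -36.3
F [1.9  1.3  0.74] Floc [-1.42  1.81] M [ 0.476 -0.397  0.321] Tz 0.432 w 0.0128 q [-0.45  0.44  0.6   1.95 -0.33  0.84  1.21]
t 16.25 p [ 0.5542 -0.0706  0.3172] yaw 50.76 tilt [0.0046 0.0004] loc [0.0275 0.0431] rad 0.0511 ang -36.3
F [2.   2.38 1.26] Floc [-2.51  1.83] M [ 0.557 -0.38   0.42 ] Tz 0.579 w 0.0129 q [-0.45  0.44  0.6   1.95 -0.33  0.84  1.21]
t 16.25 p [ 0.5542 -0.0706  0.3172] yaw 50.76 tilt [0.0046 0.0004] loc [0.0275 0.0431] rad 0.0511 ang -36.3
F [2.   2.38 1.26] Floc [-2.51  1.83] M [ 0.557 -0.38   0.42 ] Tz 0.579 w 0.0129 q [-0.45  0.44  0.6   1.95 -0.33  0.84  1.21]
grasp pt [ 0.5549 -0.0705  0.1625] rad 0.0516 bar ang(from grasp) -35.8, tool says -39.2
tilt fix scaled [ 0.0016 -0.0016 -0.    ] total rad err scaled -0.0137
[ 278   14   37   34 1031] [295.3  29.7] [ 0.4624 -0.0045  0.159 ] -35.265886860406304
```

View pics/w6.png

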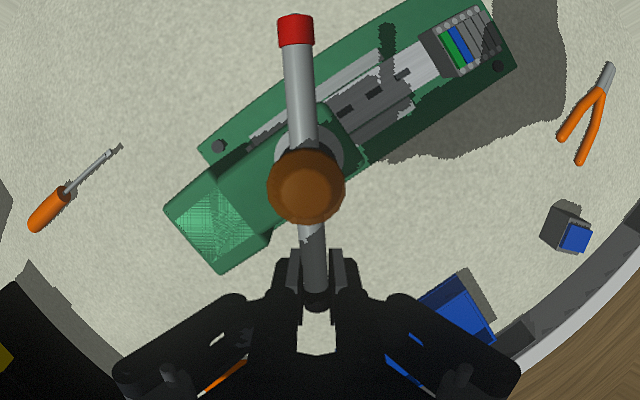

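The handle holds about 0.53 N·m at rest without slipping, and it read about 0.60–0.66 while last moving, compared with 0.15 free. It is clearly stiff and within the snug band, so I'll stop tightening. Before releasing I'll unload the grip by taking out the yaw lead.

Emit:
apply_moves --dp '[[0.004,0,0],[0,0,0]]' --twist '[[0,0,-0.018],[0,0,0]]' --jaw '[255,255]'

```text
clock: 16.45
tcp_pos: [0.5545, -0.0699, 0.3172]
orientation: [2.807, 1.408, 0.007]
contact_force: [1.2, 1.6, 0.6]
grip_width: 0.0124
```

```bash
python3 - <<'E'
from h import *
from bench import r
for i in range(2):
    f=r.grab_frame("wrist"); o,M,p,yaw=st(r)
hsv=cv2.cvtColor(f["color"],cv2.COLOR_RGB2HSV)
red=((hsv[...,0]<6)|(hsv[...,0]>174))&(hsv[...,1]>150)
n,l,s,c=cv2.connectedComponentsWithStats(red.astype(np.uint8))
for i in range(1,n):
    if s[i,4]>100: 
        C=wonz(f,M,p,*c[i],.159);d=AX-C[:2];print(s[i],c[i].round(1),C.round(4),np.degrees(np.arctan2(d[1],d[0])))
E
```

```text
t 16.50 p [ 0.5546 -0.0699  0.3172] yaw 53.20 tilt [0.0045 0.0007] loc [0.0268 0.0434] rad 0.0510 ang -35.5
F [0.79 0.84 1.4 ] Floc [-0.89  0.74] M [ 0.32  -0.246  0.089] Tz 0.147 w 0.0125 q [-0.44  0.44  0.59  1.95 -0.32  0.84  1.25]
t 16.55 p [ 0.5546 -0.0699  0.3172] yaw 53.15 tilt [0.0046 0.0007] loc [0.0268 0.0435] rad 0.0511 ang -35.5
F [1.43 1.63 0.41] Floc [-1.72  1.32] M [ 0.291 -0.229  0.082] Tz 0.192 w 0.0127 q [-0.44  0.44  0.59  1.95 -0.32  0.84  1.25]
[ 285   14   37   33 1027] [302.7  29.2] [ 0.4619 -0.0053  0.159 ] -34.3539390994126
```

Emit:
apply_moves --dp '[[0.003,0,0],[0,0,0],[0,0,0],[0,0,0],[0,0,0],[0,0,0],[0,0,-0.1],[0,0,-0.2],[0,0,-0.2],[0,0,0]]' --twist '[[0,0,-0.007],[0,0,0],[0,0,0],[0,0,0],[0,0,0],[0,0,0],[0,0,0],[0,0,0],[0,0,0],[0,0,0]]' --jaw '[255,0,0,0,0,0,0,0,0,0]'

```text
clock: 17.55
tcp_pos: [0.5533, -0.0717, 0.3803]
orientation: [2.8, 1.422, -0.001]
contact_force: [1.2, -0.0, 0.2]
grip_width: 0.0855
```

```bash
python3 - <<'E'
from h import *
from bench import r
f=r.grab_frame("wrist"); o,M,p,yaw=st(r)
cv2.imwrite("pics/w7.png",f["color"][:,:,::-1])
hsv=cv2.cvtColor(f["color"],cv2.COLOR_RGB2HSV)
red=((hsv[...,0]<6)|(hsv[...,0]>174))&(hsv[...,1]>150)
n,l,s,c=cv2.connectedComponentsWithStats(red.astype(np.uint8))
for i in range(1,n):
    if s[i,4]>100: 
        C=wonz(f,M,p,*c[i],.159);d=AX-C[:2];print(s[i],c[i].round(1),C.round(4),np.degrees(np.arctan2(d[1],d[0])))
s5=r.grab_frame("scene")
cv2.imwrite("pics/s7.png",cv2.resize(s5["color"][170:260,255:380,::-1],None,fx=6,fy=6,interpolation=cv2.INTER_CUBIC))
E
```

```text
t 17.60 p [ 0.5528 -0.0715  0.3788] yaw 53.86 tilt [-0.0017 -0.0013] loc [0.0284 0.0418] rad 0.0506 ang -38.0
F [-0.27 -0.95 -0.59] Floc [ 0.97 -0.21] M [-0.017 -0.021  0.01 ] Tz -0.037 w 0.0855 q [-0.48  0.36  0.63  1.9  -0.25  0.97  1.2 ]
[301  42  24  22 450] [312.7  52.2] [ 0.4608 -0.0061  0.159 ] -33.220863886911864
```

View pics/w7.png

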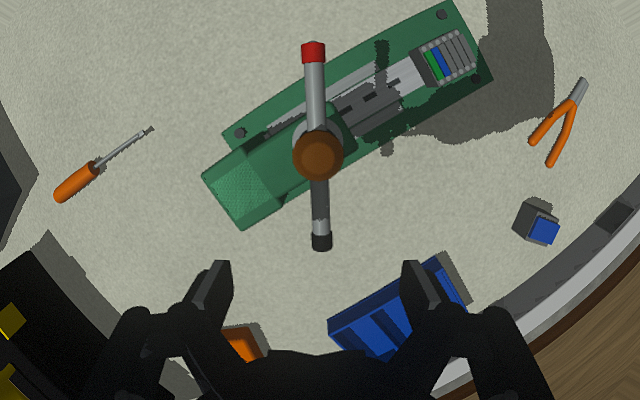

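View pics/s7.png

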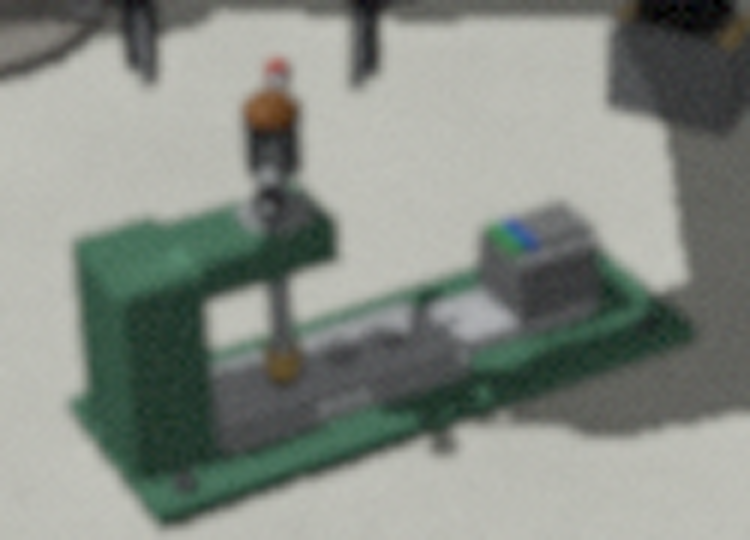

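The gripper is clear of the handle, with the black tip at (321,240) and the red at (313,52). The foot sits on the rail at about (284,365) in the scene crop, and no gap shows at the stop. I'll do a last rail check and then hand in.

```bash
python3 - <<'E'
from h import *
from bench import r
f=r.grab_frame("wrist");o,M,p,yaw=st(r)
A=wonz(f,M,p,312.7,52.2,.159);B=wonz(f,M,p,321,240.5,.159);d=B-A;print("bar ang",np.degrees(np.arctan2(d[1],d[0])),np.hypot(*d[:2]))
t=r.grab_frame("top");W=cloud(t)
P=W[180:260,255:380].reshape(-1,3);P=P[~np.isnan(P[:,0])]
A0=np.array([.513,-.041])
loc=np.c_[(P[:,:2]-A0)@D,(P[:,:2]-A0)@N,P[:,2]]
m=(loc[:,2]>.05)&(loc[:,2]<.075)&(loc[:,0]<-.06)&(abs(loc[:,1])<.03)
q=loc[m];print("term",m.sum(),np.percentile(q,[2,50,98],axis=0).round(4))
o=r.get_obs();print(o["qvel"].round(4))
E
```

```text
t 17.70 p [ 0.5521 -0.071   0.3767] yaw 53.88 tilt [-0.0054 -0.0014] loc [0.0281 0.0411] rad 0.0497 ang -38.1
F [0.36 0.56 1.49] Floc [-0.58  0.32] M [0.034 0.022 0.007] Tz 0.040 w 0.0855 q [-0.48  0.36  0.63  1.9  -0.25  0.97  1.2 ]
bar ang -33.586330558128765 0.12094036014059127
term 217 [[-0.175  -0.0234  0.0549]
 [-0.1506 -0.0024  0.0636]
 [-0.1266  0.0185  0.0704]]
[ 0.0027  0.0102 -0.003   0.008   0.0005 -0.0023 -0.0004]
```

Emit:
apply_moves --dp '[[0,0,-0.2],[0,0,-0.1],[0,0,0],[0,0,0],[0,0,0]]' --twist '[[0,0,0],[0,0,0],[0,0,0],[0,0,0],[0,0,0]]' --jaw '[0,0,0,0,0]'

```text
clock: 18.25
tcp_pos: [0.5509, -0.0702, 0.4086]
orientation: [-2.796, -1.422, 0.022]
contact_force: [-1.2, 0.1, -0.4]
grip_width: 0.0857
```

```bash
python3 - <<'E'
from bench import r
print(r.hand_in())
E
```

```text
the job is handed in; nothing more can be done
None
```

The rail is home against the stop, the T-handle is screwed down to a snug fit, and the job is handed in at about 18 s with the gripper open and clear.

- **Rail:** I pushed the terminal row with closed fingers until the rail moved about 30.5 mm and stopped, at 8–12 N. The gap at the stop was gone in the images, and the rail was in the same place after clamping (terminal centre at local x -150 mm before and after).
- **Handle:** I turned it half a turn by the red end, then about 80° by the black end, roughly 0.73 turn in all.
- **Torque:** It rose from about 0.15 N·m running free to 0.22, then 0.47, then 0.60–0.66 while last turning. It held about 0.53 at rest without slipping. I then unloaded the grip and let go.
- **Disagreements:**
    - One reading taken while turning, 0.665 N·m, was just over the 0.65 snug limit. Readings scatter by about 0.05, and a rising-torque fit puts the end point nearer 0.55–0.6.
    - The bar's angle after release read about 2° less than under load, which could be springback or measurement error.
    - My first estimate of the rail's gap, 57 mm, was wrong because I took the terminals' shadow for the rail's tail.
- **Bystanders:** The arm did not go near the cap or the other things on the bench.

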